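# Shift the simulator's gearstick up from second to third

### The job

The gearstick of the driving simulator stands in second gear (the rear end of the left-hand lane of its H gate). Shift it up to third with the fingertips, nudging the knob forward out of second into the neutral channel, across to the middle lane and then forward until the stick is fully home in third, without running it into any other gear, and then let go of it. Only push the knob, never grip it, and leave the other things on the desk where they are.

Things in the scene. Friction and masses are not known exactly. Their poses are not given: they have to be found in the camera images.
- shifter: Gearshift unit fixed to the desk: plywood base 240 x 260 x 18 mm with a grey steel housing (170 x 116 mm, top 128 mm above the desk) amid it and an aluminium gate plate on top. Origin: centre of the base's underside, on the desk. Its x axis is FORWARD for the driver (roughly away from the robot), y is LEFT, z up. The stick pivots both ways about a point 30 mm above the origin.
- gate_centre (a point): Centre of the gate, on its plate's upper face 133 mm above the desk, where the middle lane crosses the neutral channel; axes as shifter. Three lanes 24 mm apart run forward and back, joined half-way by the channel: first front left, second rear left, third front middle, fourth rear middle, fifth front right, reverse rear right. Slots 13 mm wide, stick 10 mm; islands have round noses.
- third_slot (a point): Where the stick's axis passes the plate when fully home in third: front end of the middle lane, 22 mm forward of the gate's centre.
- knob (a point): Centre of the black ball knob (46 mm across, 42 mm high) on the stick, 200 mm from the pivot, so about 230 mm above the desk. It travels 43 mm from neutral to a slot's end and 47 mm from lane to lane. No springs: friction keeps the stick where it is left; it takes about 5 N at the knob to move it forward or back, 3 N sideways.
- fore (a joint): Lean of the stick forward (+) or back (-), rad: 0 in the neutral channel, about +0.22 fully home in a front slot, -0.22 fully home in a rear slot. It starts between -0.21 and -0.14 (in second).
- side (a joint): Lean of the stick to the right (+, the shifter's -y) or left (-), rad: -0.235 in the left lane (first and second), 0 in the middle lane (third and fourth), +0.235 in the right lane (fifth and reverse). The slots let it play 0.015 either way.
- spare_knob: A loose turned wooden knob, 44 mm across, 47 mm high, standing on the plywood base right of the housing. Origin: centre of its underside. Not to be moved.
- screwdriver: A loose screwdriver, 180 mm long, lying on the desk right of the base. Origin under its middle. Not to be moved.
- magnifier: A loose hand magnifier with black rim (97 mm across) and handle (100 mm), lying flat on the desk left of the base. Origin: under the centre of its lens, handle along -x. Not to be moved.
- jar: A loose glass jar, 76 mm across and 100 mm high, standing upside down beyond the base. Origin: centre of its underside. Not to be moved.
- carton: A loose flat carton 100 x 70 x 30 mm with a green coil on top (36 mm high with it), beyond the base to the left. Origin: centre of its underside. Not to be moved.

How it is judged (in metres and radians):
On the way, in this order (a step that is already met when the one before it is completed fails the run):
1. the stick is out of second, in the neutral channel at the left lane (value of joint fore between -0.07 and 0.12 rad and value of joint side below -0.17 rad).
2. the stick is across, in neutral at the middle lane (value of joint side between -0.06 and 0.06 rad and value of joint fore between -0.12 and 0.12 rad).
At the end, for the whole second after the job is handed in: The stick is at rest in the front end of the middle lane (third gear): it leans forward by more than 0.19 rad (within about 5 mm of the knob's full travel) and by less than 0.05 rad to either side, and the robot has let go of it (value of joint fore above 0.19 rad and value of joint side between -0.05 and 0.05 rad and velocity of joint fore between -0.02 and 0.02 rad/s); the robot touches nothing.
It fails at once if the stick runs more than half-way into a gear other than second and third ((value of joint side below -0.1 rad and value of joint fore above 0.12 rad) or (value of joint side above 0.1 rad and value of joint fore above 0.12 rad) or (value of joint side above -0.1 rad and value of joint fore below -0.12 rad)).
It fails at once if the knob is gripped: fingers press on opposite faces of it at once (contact force between each of side_c1, side_c2 and the fingers above 1 N or contact force between each of side_c3, side_c4 and the fingers above 1 N).
It fails at once if another thing on the desk (spare knob, screwdriver, magnifier, jar, carton) is moved more than 2 cm or lifted (distance of any of spare_knob, screwdriver, magnifier, jar, carton from where it was at the start of the episode above 0.02 m).
It also fails if it takes over 50 s, if anything falls off the work surface, if the arm or the gripper's body presses on something with over 40 N, if the wrist force passes 120 N, or if a joint passes its speed limit or range.

### The arm

A 7-joint arm with a two-finger parallel gripper is mounted at the origin on the work surface. World frame = base frame: x ahead of the robot, y to its left, z up, the work surface at z = 0. Lengths are in m, angles in degrees, forces in N, time in s.
With the tool pointing down it reaches from about 0.425 to 0.875 m from the base axis. Payload 4.7 kg.
Tool frame: the origin (TCP) lies between the finger pads; the fingertips stand 25 mm ahead of it and the grasp point (between the pads) lies 6 mm ahead of it (env.tip_reach is the distance from the TCP to the fingertips, in m); z points along the fingers, y is the direction in which the jaws open and shut (so a half turn about z gives the same grasp; the last joint's range is limited). The gripper opens to 87 mm and grips with 3 to 60 N. Pads are 19 mm wide; open, the fingers measure 117 mm over their backs; the gripper's body (75 mm by 190 mm) begins 51 mm behind the grasp point.
Start: joints at [67.615, 18.392, -4.016, 83.108, 1.295, 78.541, -3.26], TCP at [0.256, -0.597, 0.248] pointing down, gripper open.
Joint ranges: [-163.93, 163.93], [-17.29, 119.83], [-79.2, 71.16], [3.27, 140.29], [-89.18, 269.18], [5.43, 117.66], [-154.24, 154.24]. Speed limits (degrees/s): [147.25, 147.25, 180, 180, 180, 180, 180].

### API

Orientations are given as [roll, pitch, yaw] about the fixed x, y, z axes, in that order (R = Rz(yaw) Ry(pitch) Rx(roll)).
In Python, from cell import env, viewer, job gives the robot as it stands.
- The arm moves only by the tool move_arm, never from a script. Its argument "steps" is a list of rows, each a list of 7 numbers: the finger opening in cm, from 0 to 8.7, then the shift along the tool's x, y, z in cm, then the turn, a rotation vector about the tool's x, y, z in rad. In form: [[fingers, tx, ty, tz, wx, wy, wz], ...]. A call has 1 to 5 rows; each row shifts and turns the commanded pose from where the row before left it, along the tool's axes as they then stand; what a row does not reach is not made up. A row lasts 1/12 s, in which the tool goes at most 41.7 mm and 7.16 degrees, less where a joint would pass 70% of its speed; a pose out of reach is approached as far as the arm can. A call is refused whole if a number of a shift passes 4.17 or a number of a turn 0.125, either way. A call with a gripper value outside its range is refused whole. The fingers move at their own pace and stop on an object; "force" is the grip in N (left out, the last holds). Time passes only in rows, so rows that do not move let the fingers close. It gives the time, the measured TCP pose, the force and the opening at its end, in the units of the state.
- env.get_obs(): the state, without advancing time (a new reading comes with each control period).
- viewer.read_camera(name): name is "scene" or "top"; returns a dict with "img" (384x512x3 uint8, red, green, blue), "vfov" (degrees; the focal length in pixels is half the picture's height over the tangent of half this angle, whatever the lens; pixels are square), "cx", "cy" (the principal point, pixels), "k1" (the pictures are not rectified: a ray, as slopes to the right and down, at radius r is drawn at 1 + k1 r^2 times it, then the intrinsics apply), "extrinsics" (4x4, takes a point from world to camera coordinates). Camera axes: x right, y down, z forward; pixel columns grow to the right and rows downward; lengths in m; the calibration is good to about 2 mm. A picture is of the moment at which its call begins. There is no depth.
- job.sign_off(): hands the job in, once; it reports no verdict.
The state is a dict: "time_s": time; "qpos": joint angles; "joint_velocities": joint speeds; "effort": joint torques, N m; "tool_pos": TCP position; "tool_rot": TCP orientation; "force": force on the tool from outside, world axes, zero at the start; "wrist_torque": the same for the moment, N m; "grip_width": finger opening in m.
Only numpy, scipy, OpenCV 4.12 (cv2) and the standard library are available. Lean on these libraries where they do the work, as an engineer would, in place of code of your own. Each camera call takes 0.05 s, during which the arm holds its last target.

## Working session

There is one attempt and no reset: what is moved stays moved. The work goes in short steps, Python scripts to look and compute and a tool call to move; the robot and the scene stay as the last step left them, time stands still between calls to the robot, and variables do not carry over. Pictures are saved under pics/ and viewed, and the job is handed in when it is done.

Besides the shell and the picture viewer there is one more tool, called as name(argument=value, ...), one argument or row to a line, values as JSON. move_arm: Moves the arm, as the interface text tells. Its arguments: {"type":"object","properties":{"steps":{"type":"array"},"force":{"type":"number"}},"required":["steps"]}

```bash
ls; mkdir -p pics; python3 - <<'E'
from cell import env, viewer, job
import cv2
o=env.get_obs(); print(o); print(env.tip_reach)
for n in("scene","top"):
    c=viewer.read_camera(n); cv2.imwrite(f"pics/{n}0.png",cv2.resize(c["img"][:,:,::-1],(800,600),interpolation=cv2.INTER_CUBIC))
    print(n,c["vfov"],c["cx"],c["cy"],c["k1"],c["extrinsics"].tolist() if hasattr(c["extrinsics"],'tolist') else c["extrinsics"])
E
```

```text
pics
{'time_s': 0.0, 'qpos': array([67.61388919, 18.43943535, -4.01720981, 83.1759182 ,  1.29649297,
       78.54258125, -3.25923489]), 'joint_velocities': array([-0.00710782, -0.11921896, -0.10258195,  0.01295736,  0.05035185,
        0.03800145,  0.12809687]), 'effort': array([-4.76111964e-04, -4.91282523e+01, -4.04182160e-01, -3.12532461e+01,
       -6.39740657e-02,  4.36851103e-02,  1.84841238e-04]), 'tool_pos': array([ 0.25575564, -0.59699771,  0.24644857]), 'tool_rot': array([-1.79887404e+02,  6.84113713e-03,  2.31985455e+01]), 'force': array([-0.22214021, -0.30311439,  0.02107166]), 'wrist_torque': array([0.00930533, 0.00221725, 0.01099835]), 'grip_width': 0.0868004179032085}
0.025
scene 46.83847334955637 253.99254051190107 186.92435116227335 -0.01769286633435128 [[-0.6638325785823292, 0.7475437136443209, -0.02246561380406122, 0.3904000109311207], [0.4714264181457397, 0.39493794987367253, -0.7885310063807629, -0.18280371742228416], [-0.5805888733751398, -0.534043455104955, -0.6145845329753655, 1.690034467820143], [0.0, 0.0, 0.0, 1.0]]
top 54.42402960769248 255.3303404046816 192.45678332721135 0.03581013121525565 [[-0.010238690756685266, -0.9997490221678121, 0.019926411771620255, 0.057312813091377174], [-0.9960276748604543, 0.008433781048031778, -0.08864390700612775, 0.6240278417069215], [0.08845360435655591, -0.020754855136499002, -0.9958640448698792, 0.9280252550802675], [0.0, 0.0, 0.0, 1.0]]
```

View pics/scene0.png

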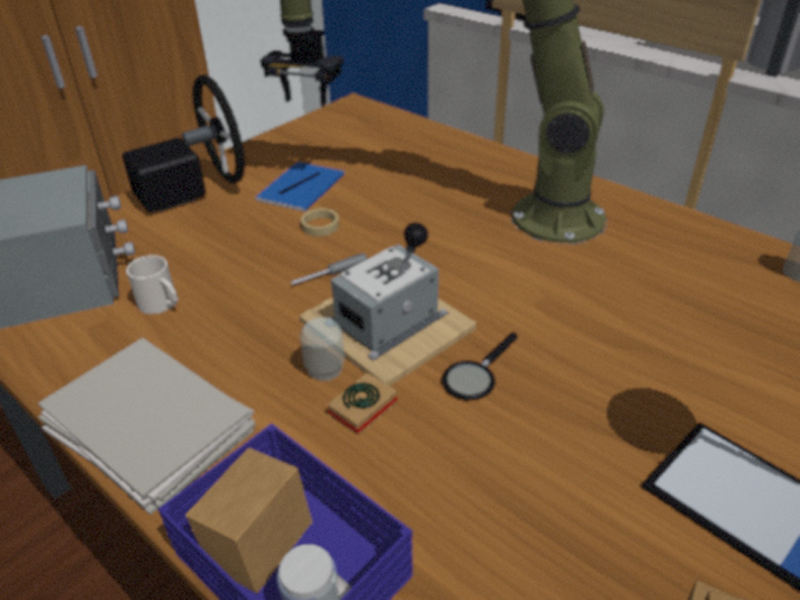

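View pics/top0.png

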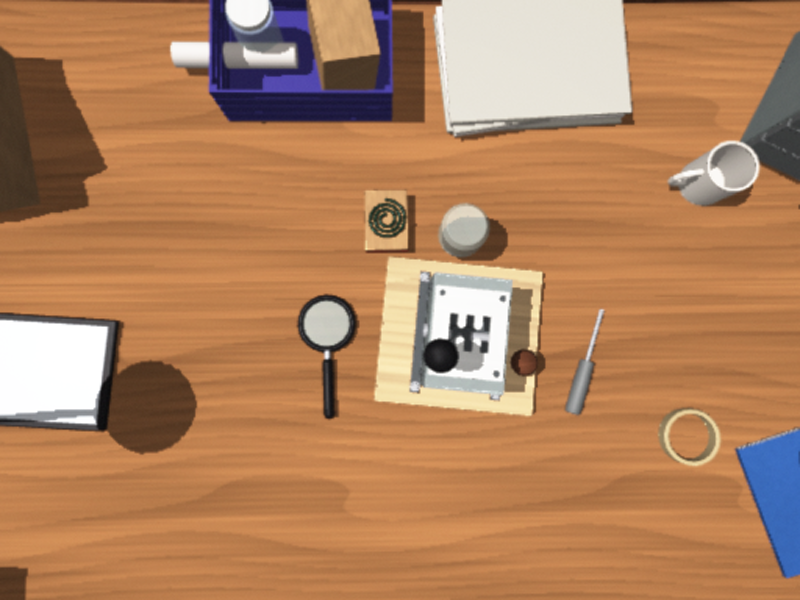

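```bash
cat > h.py <<'E'
from cell import env, viewer, job
import cv2, numpy as np
from scipy.optimize import least_squares
def cam(n):
    c=viewer.read_camera(n); c["E"]=np.array(c["extrinsics"]); c["f"]=c["img"].shape[0]/2/np.tan(np.radians(c["vfov"]/2)); return c
def proj(c,P):
    P=np.atleast_2d(P); q=P@c["E"][:3,:3].T+c["E"][:3,3]; s=q[:,:2]/q[:,2:]; s=s*(1+c["k1"]*(s**2).sum(1,keepdims=True))
    return s*c["f"]+[c["cx"],c["cy"]]
def back(c,uv,z):
    d=(np.array(uv,float)-[c["cx"],c["cy"]])/c["f"]; s=d.copy()
    for _ in range(20): s=d/(1+c["k1"]*(s@s))
    R=c["E"][:3,:3]; o=-R.T@c["E"][:3,3]; r=R.T@np.array([s[0],s[1],1]); return o+r*(z-o[2])/r[2]
def crop(c,x0,y0,x1,y1,k,name):
    im=cv2.resize(c["img"][y0:y1,x0:x1,::-1],None,fx=k,fy=k,interpolation=cv2.INTER_CUBIC); cv2.imwrite("pics/"+name,im)
def S2W(p,P):
    x,y,a=p; P=np.atleast_2d(P); R=np.array([[np.cos(a),-np.sin(a),0],[np.sin(a),np.cos(a),0],[0,0,1]]); return P@R.T+[x,y,0]
def knob(fore,side):  # shifter frame, approx
    d=np.array([np.tan(fore),-np.tan(side),1]); return np.array([0,0,.03])+.2*d/np.linalg.norm(d)
E
python3 - <<'E'
from h import *
c=cam("top"); k=1.5625
uv=np.array([(390,258),(544,271),(533,415),(376,402)])/k
P=np.array([(.13,.12,.018),(.13,-.12,.018),(-.13,-.12,.018),(-.13,.12,.018)])
for u in uv: print(back(c,u,.018))
r=least_squares(lambda p:(proj(c,S2W(p,P))-uv).ravel(),[.5,-.05,0]); print(r.x,r.fun)
crop(c,230,155,360,275,6,"topc.png")
s=cam("scene"); crop(s,180,130,320,250,5,"scenec.png")
for f,sd in((-.21,-.235),(-.14,-.235)):
    K=S2W(r.x,knob(f,sd)); print(K,proj(c,K),proj(s,K))
print(proj(s,S2W(r.x,P)), proj(s,S2W(r.x,[[0,0,.133]])), proj(c,S2W(r.x,[[0,0,.133]])))
E
```

```text
[0.69677951 0.0654426  0.018     ]
[ 0.67296674 -0.19075255  0.018     ]
[ 0.43686524 -0.16489857  0.018     ]
[0.46046728 0.09027137 0.018     ]
[ 0.5672372  -0.04999451 -0.10055544] [ 3.45505405 -4.53251247 -3.32850298 -4.379081   -3.2201221   4.44225394
  3.11216437  4.16873614]
[[ 0.53142589 -0.00055052  0.2204543 ]] [[283.42622574 229.62773343]] [[265.46428061 149.1115111 ]]
[[ 0.54485005 -0.00136417  0.2227016 ]] [[283.81851198 222.95211678]] [[262.11801246 150.36066949]]
[[240.28051608 243.97854536]
 [189.46978973 204.16619079]
 [251.19424346 169.96120437]
 [303.33400871 202.30596662]] [[244.99198739 173.34028705]] [[301.28055632 213.12152182]]
```

View pics/topc.png

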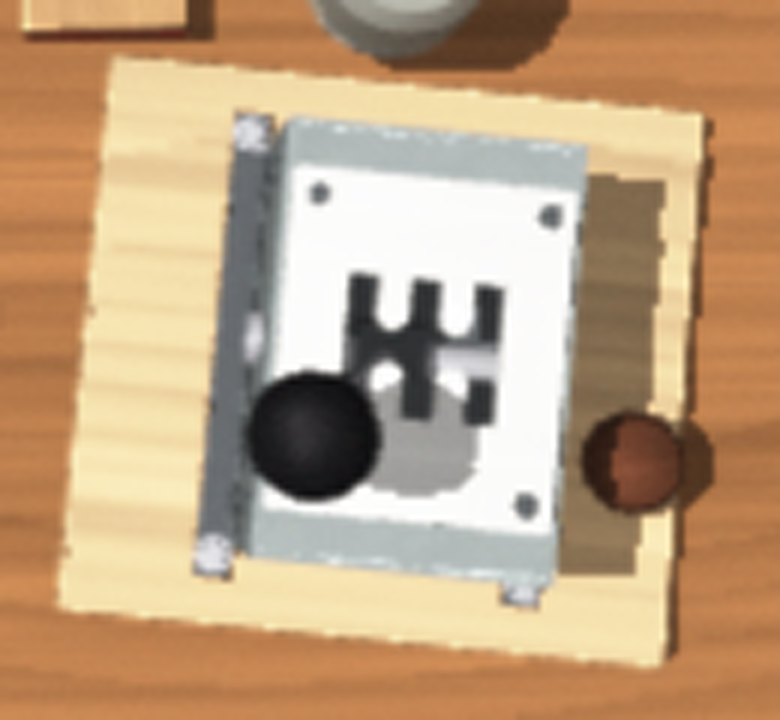

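View pics/scenec.png

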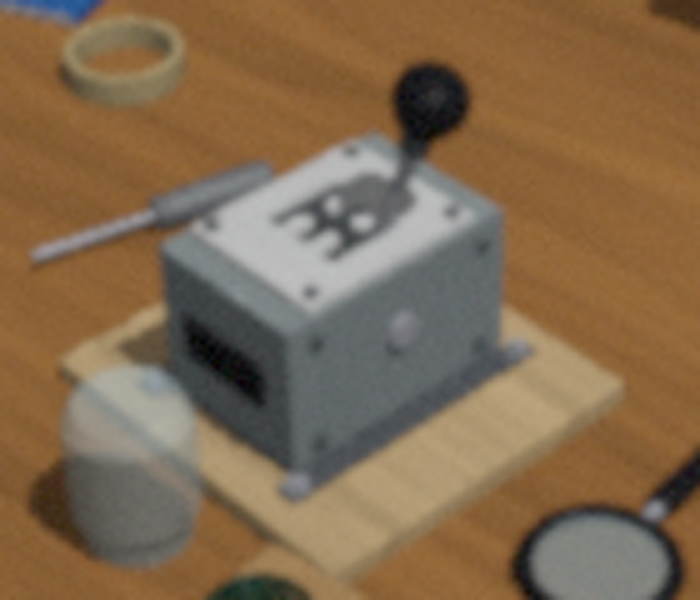

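```bash
python3 - <<'E'
from h import *
c=cam("top"); s=cam("scene")
o=np.array([230,155])
uv=np.array([(110,58),(705,115),(662,665),(60,607)])/6+o
P=np.array([(.12,.13,.018),(.12,-.13,.018),(-.12,-.13,.018),(-.12,.13,.018)])
g=np.array([(427,280),(416,418)])/6+o; G=np.array([(.0285,0,.133),(-.0285,0,.133)])
P=np.vstack([P,G]); uv=np.vstack([uv,g])
uvs=np.array([(340,578),(622,385),(62,362)])/5+[180,130]; Ps=P[[0,3,1]]
r=least_squares(lambda p:np.r_[(proj(c,S2W(p,P))-uv).ravel(),(proj(s,S2W(p,Ps))-uvs).ravel()],[.5,-.05,0]); print(r.x,r.fun.round(2))
kt=np.array([313,436])/6+o; ks=np.array([431,102])/5+[180,130]
q=least_squares(lambda a:np.r_[(proj(c,S2W(r.x,knob(*a)))-kt).ravel(),(proj(s,S2W(r.x,knob(*a)))-ks).ravel()],[-.2,-.2]);print(q.x,q.fun.round(2))
q3=least_squares(lambda K:np.r_[(proj(c,K)-kt).ravel(),(proj(s,K)-ks).ravel()],[.5,0,.22]);print(q3.x,q3.fun.round(2))
for n,a in (("start",q.x),("neutL",(0,-.235)),("neutM",(0,0)),("3rd",(.22,0))): print(n,S2W(r.x,knob(*a)).round(4))
E
```

```text
[ 0.56703635 -0.04656156 -0.1008715 ] [-0.76 -0.58 -0.41 -0.86  0.39  0.69 -1.17  1.03 -0.4  -0.94 -0.56  1.14
 -1.73 -1.02  0.09 -1.29 -1.44 -0.73]
[-0.19036945 -0.23686977] [-0.52  0.18 -0.6  -0.49]
[0.53479391 0.002592   0.21930858] [-0.37  0.3  -0.66 -0.05]
start [[0.535  0.003  0.2211]]
neutL [[ 5.717e-01 -2.000e-04  2.245e-01]]
neutM [[ 0.567  -0.0466  0.23  ]]
3rd [[ 0.6105 -0.051   0.2252]]
```

```bash
cat >> h.py <<'E'
from scipy.spatial.transform import Rotation as Ro
SH=np.array([0.56703635,-0.04656156,-0.1008715])
def rel(tgt,yaw=None,o=None):
    """shift (cm, tool axes) and turn from measured pose to tgt (world) with tool down at yaw deg"""
    o=o or env.get_obs(); R=Ro.from_euler("xyz",o["tool_rot"],degrees=True)
    d=R.inv().apply(np.array(tgt)-o["tool_pos"])*100
    w=None if yaw is None else (R.inv()*Ro.from_euler("xyz",[180,0,yaw],degrees=True)).as_rotvec()
    return d.round(2), None if w is None else w.round(4)
def meas(name=None):
    """find knob as the dark blob is left to the eye; save crops"""
E
python3 - <<'E'
from h import *
s=cam("scene")
for u in [(165,205),(235,180),(200,185)]: print(back(s,np.array(u)/1.5625,0))
y=np.degrees(SH[2])
print(rel([.45,-.3,.25],y), rel([.485,.008,.25],y))
E
```

```text
[ 0.58417254 -0.80205959  0.        ]
[ 0.38562623 -0.76704852  0.        ]
[ 0.46320935 -0.81881113  0.        ]
(array([ 29.55, -19.69,  -0.26]), array([-3.000e-04,  2.000e-04,  5.057e-01])) (array([ 44.9 , -46.62,  -0.25]), array([-3.000e-04,  2.000e-04,  5.057e-01]))
```

move_arm(
  steps=[
    [0, 3.0, -2.0, 0, 0, 0, 0.1],
    [0, 2.8, -2.3, 0, 0, 0, 0.1],
    [0, 2.55, -2.55, 0, 0, 0, 0.1],
    [0, 2.3, -2.8, 0, 0, 0, 0.1],
    [0, 2.0, -3.0, 0, 0, 0, 0.1],
  ],
  force=20,
)

```text
time_s: 0.77
tool_pos: [0.3557, -0.4449, 0.2476]
tool_rot: [180.0, -0.0, -5.8]
force: [1.0, 0.5, -0.9]
grip_width: 0.0617
```

```bash
python3 - <<'E'
from h import *
o=env.get_obs(); print(o["time_s"],o["tool_pos"],o["tool_rot"],o["grip_width"])
y=np.degrees(SH[2])
print(rel([.45,-.2,.25],y), rel([.485,.008,.25],y))
E
```

```text
0.7667 [ 0.35574036 -0.44490047  0.247641  ] [ 1.79984399e+02 -8.53057100e-03 -5.75125821e+00] 0.06165436659119326
(array([  6.92, -25.31,  -0.24]), array([ 0.0003, -0.0001,  0.0005])) (array([  8.32, -46.36,  -0.25]), array([ 0.0003, -0.0001,  0.0005]))
```

move_arm(
  steps=[
    [0, 1.2, -3.9, 0, 0, 0, 0],
    [0, 1.2, -3.9, 0, 0, 0, 0],
    [0, 1.2, -3.9, 0, 0, 0, 0],
    [0, 1.1, -3.9, 0, 0, 0, 0],
    [0, 1.0, -3.9, 0, 0, 0, 0],
  ],
)

```text
time_s: 1.18
tool_pos: [0.4309, -0.2558, 0.2478]
tool_rot: [180.0, -0.0, -5.4]
force: [1.4, 0.1, -0.5]
grip_width: 0.0281
```

move_arm(
  steps=[
    [0, 0.8, -3.9, 0, 0, 0, 0],
    [0, 0.6, -3.9, 0, 0, 0, 0],
    [0, 0.4, -3.9, 0, 0, 0, 0],
    [0, 0.2, -3.9, 0, 0, 0, 0],
    [0, 0.0, -3.9, 0, 0, 0, 0],
  ],
)

```text
time_s: 1.6
tool_pos: [0.469, -0.0636, 0.2478]
tool_rot: [180.0, -0.1, -5.4]
force: [1.3, -0.3, 0.0]
grip_width: 0.0015
```

```bash
python3 - <<'E'
from h import *
o=env.get_obs(); print(o["time_s"],o["tool_pos"],o["tool_rot"],o["grip_width"],o["force"])
y=np.degrees(SH[2])
print(rel([.485,.008,.23],y))
E
```

```text
1.6 [ 0.46899856 -0.06355846  0.24781204] [ 1.79976389e+02 -5.43864204e-02 -5.44676973e+00] 0.001464933897461846 [ 1.32406677 -0.34882169  0.03233466]
(array([ 0.91, -7.28,  1.78]), array([ 0.0004, -0.001 ,  0.0058]))
```

move_arm(
  steps=[
    [0, 0.3, -2.4, 0.6, 0, 0, 0],
    [0, 0.3, -2.4, 0.6, 0, 0, 0.0],
    [0, 0.3, -2.4, 0.6, 0, 0, 0],
    [0, 0, 0, 0, 0, 0, 0],
    [0, 0, 0, 0, 0, 0, 0],
  ],
)

```text
time_s: 2.02
tool_pos: [0.4844, 0.0067, 0.2294]
tool_rot: [180.0, 0.0, -5.3]
force: [0.2, -0.2, 0.7]
grip_width: 0.0006
```

```bash
cat >> h.py <<'E'
def sf(p):
    a=SH[2]; d=np.array(p)-[SH[0],SH[1],0]; return np.array([d[0]*np.cos(a)+d[1]*np.sin(a),-d[0]*np.sin(a)+d[1]*np.cos(a),d[2]])
def st():
    o=env.get_obs(); print(round(o["time_s"],2),"tcp shifter frame mm",(sf(o["tool_pos"])*1e3).round(1),"rot",o["tool_rot"].round(2),"F",o["force"].round(1),"w",round(o["grip_width"],4))
E
python3 - <<'E'
from h import *
st(); print("knob",(knob(-.19,-.235)*1e3).round(1),(knob(0,-.235)*1e3).round(1))
c=cam("top"); crop(c,230,155,360,275,6,"t1.png")
s=cam("scene"); crop(s,180,90,320,210,5,"s1.png")
E
```

```text
2.02 tcp shifter frame mm [-87.6  44.7 229.4] rot [ 1.7999e+02  2.0000e-02 -5.2600e+00] F [ 0.2 -0.2  0.7] w 0.0006
knob [-36.8  45.8 221.2] [  0.   46.6 224.5]
```

View pics/t1.png

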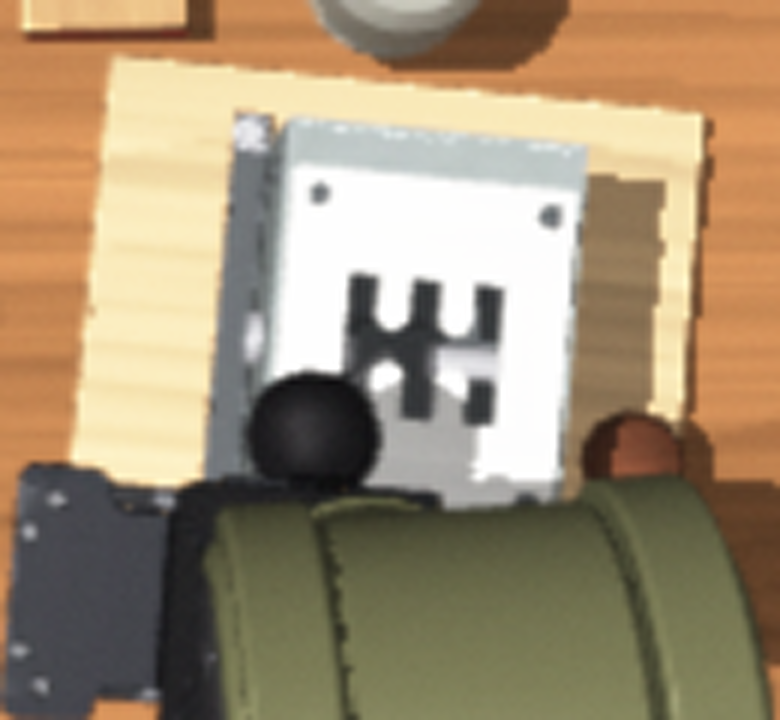

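View pics/s1.png

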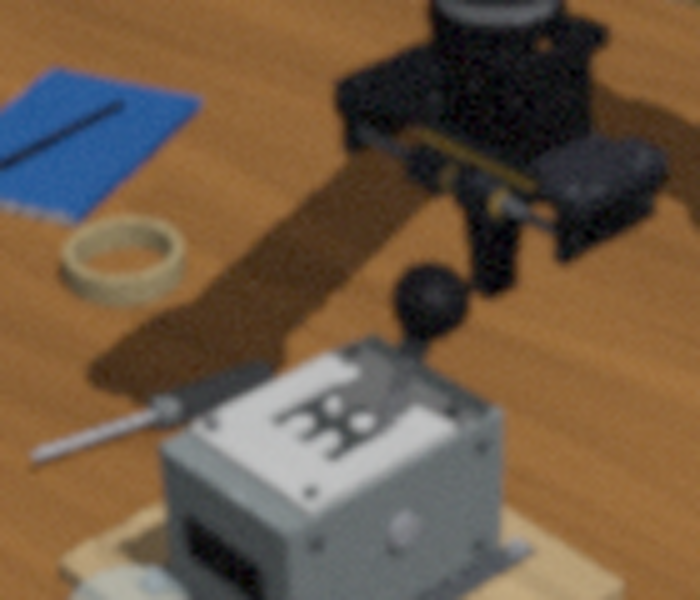

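move_arm(
  steps=[
    [0, 0.6, 0, 0, 0, 0, 0.0],
    [0, 0.6, 0, 0, 0, 0, 0],
    [0, 0.3, 0, 0, 0, 0, 0],
    [0, 0.3, 0, 0, 0, 0, 0],
  ],
)

```text
time_s: 2.45
tool_pos: [0.503, 0.0029, 0.2296]
tool_rot: [-180.0, 0.0, -5.5]
force: [-2.5, 0.5, 0.2]
grip_width: 0.0003
```

move_arm(
  steps=[
    [0, 0.3, 0, 0, 0, 0, 0.0],
    [0, 0.3, 0, 0, 0, 0, 0],
  ],
)

```text
time_s: 2.62
tool_pos: [0.5069, 0.0032, 0.2294]
tool_rot: [180.0, 0.3, -5.4]
force: [-7.2, 1.4, 5.4]
grip_width: 0.0003
```

```bash
python3 -c "
from h import *
st()"
```

```text
2.62 tcp shifter frame mm [-64.8  43.5 229.4] rot [179.99   0.28  -5.45] F [-7.2  1.4  5.4] w 0.0003
```

move_arm(
  steps=[
    [0, 0.5, 0, 0, 0, 0, 0.0],
    [0, 0.5, 0, 0, 0, 0, 0],
    [0, 0.5, 0, 0, 0, 0, 0],
    [0, 0.5, 0, 0, 0, 0, 0],
    [0, 0.3, 0, 0, 0, 0, 0],
  ],
)

```text
time_s: 3.03
tool_pos: [0.5304, 0.0016, 0.2295]
tool_rot: [-180.0, 0.2, -5.4]
force: [-5.4, 1.6, 4.6]
grip_width: 0.0004
```

```bash
python3 - <<'E'
from h import *
st()
c=cam("top"); crop(c,230,155,360,275,6,"t2.png")
s=cam("scene"); crop(s,180,90,320,210,5,"s2.png")
for a in ((-.07,-.235),(0,-.235)): print((proj(c,S2W(SH,knob(*a)))-[230,155])*6,(proj(s,S2W(SH,knob(*a)))-[180,90])*5)
E
```

```text
3.03 tcp shifter frame mm [-41.3  44.2 229.5] rot [-179.97    0.21   -5.42] F [-5.4  1.6  4.6] w 0.0004
[[315.4943339  368.00378576]] [[398.12573206 311.46237144]]
[[318.6780771  327.64627454]] [[380.23221767 320.44852029]]
```

View pics/s2.png

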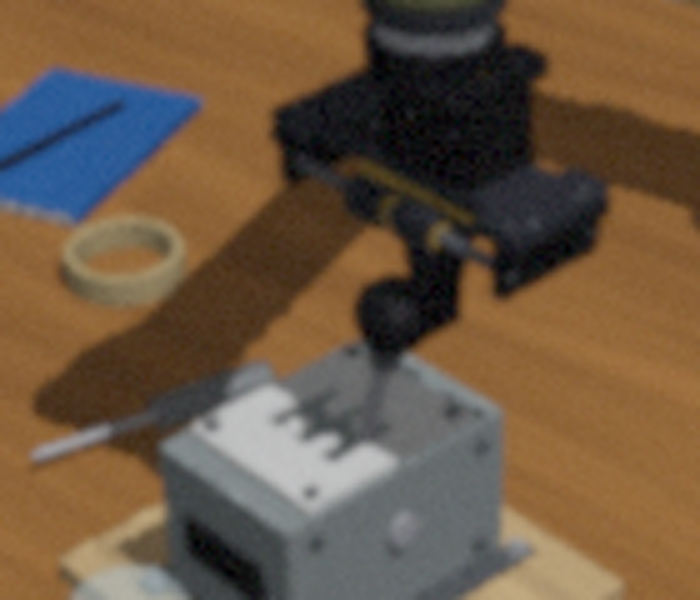

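View pics/t2.png

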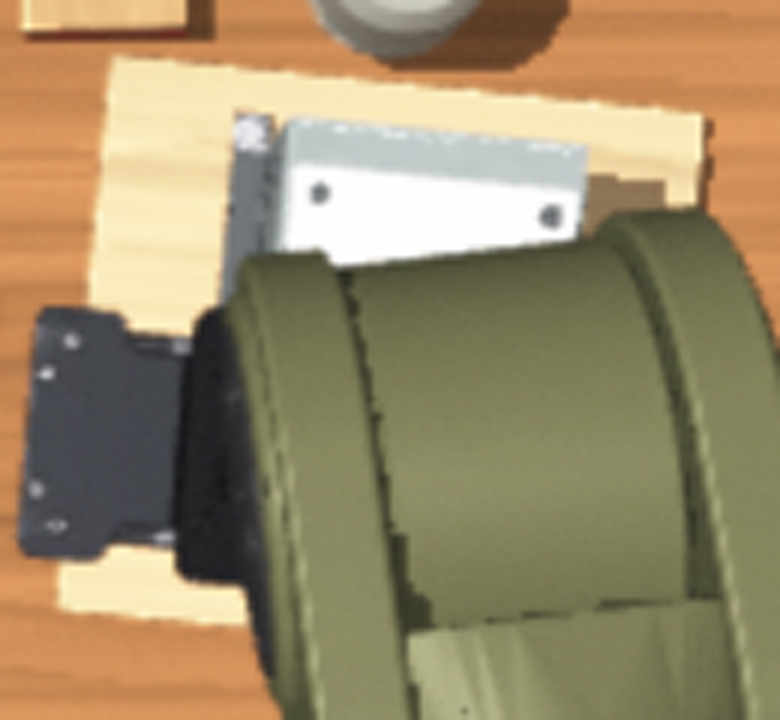

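move_arm(
  steps=[
    [0, 0.3, 0, 0, 0, 0, 0.0],
    [0, 0.3, 0, 0, 0, 0, 0],
    [0, 0.1, 0, 0, 0, 0, 0],
    [0, 0, 0, 0, 0, 0, 0],
  ],
)

```text
time_s: 3.47
tool_pos: [0.5379, 0.0007, 0.2295]
tool_rot: [-180.0, 0.1, -5.4]
force: [-5.0, 1.4, 3.4]
grip_width: 0.0003
```

```bash
python3 - <<'E'
from h import *
st()
s=cam("scene"); crop(s,220,120,290,190,10,"s3.png")
for a in ((-.07,-.235),(0,-.235),(0.03,-.235)): print((proj(s,S2W(SH,knob(*a)))-[220,120])*10)
E
```

```text
3.47 tcp shifter frame mm [-33.8  44.1 229.5] rot [-1.7998e+02  8.0000e-02 -5.4300e+00] F [-5.   1.4  3.4] w 0.0003
[[396.25146412 322.92474289]]
[[360.46443535 340.89704059]]
[[344.84255775 349.41306608]]
```

View pics/s3.png

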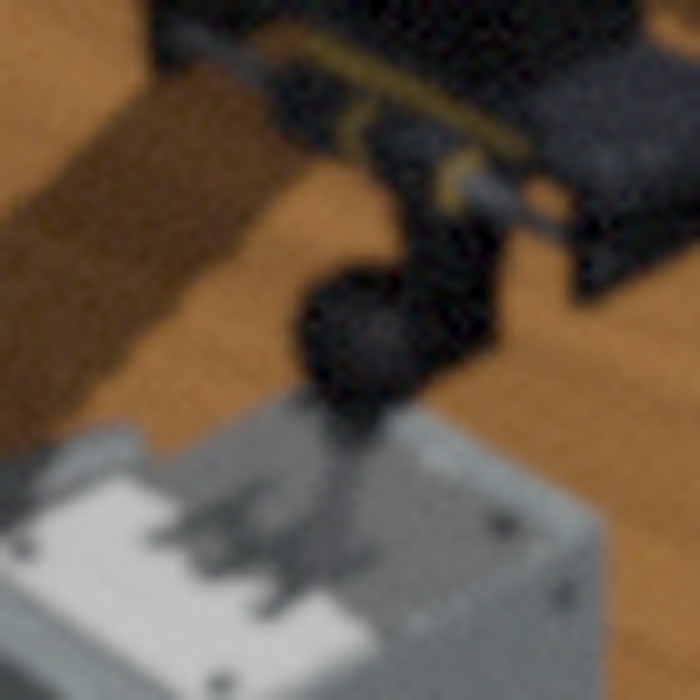

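move_arm(
  steps=[
    [0, -0.8, 0, 0, 0, 0, 0.0],
    [0, -1.5, 0, 0, 0, 0, 0],
    [0, 0, -2.5, 0, 0, 0, 0],
    [0, 0, -2.8, 0, 0, 0, 0],
    [0, 1.0, 0, 0, 0, 0, -0.005],
  ],
)

```text
time_s: 3.93
tool_pos: [0.5296, 0.0602, 0.2302]
tool_rot: [-179.9, -0.1, -4.8]
force: [0.4, 0.7, -0.5]
grip_width: 0.0005
```

move_arm(
  steps=[
    [0, 1.6, 0, 0, 0, 0, 0.0],
    [0, 1.6, 0, 0, 0, 0, 0],
    [0, 1.5, 0, 0, 0, 0, 0],
    [0, 0, 0, 0, 0, 0, 0],
  ],
)

```text
time_s: 4.27
tool_pos: [0.5797, 0.0485, 0.2291]
tool_rot: [-180.0, -0.2, -5.3]
force: [-0.3, -0.3, 0.6]
grip_width: 0.0005
```

```bash
python3 - <<'E'
from h import *
st()
s=cam("scene"); crop(s,200,100,300,190,7,"s4.png")
for a in ((-.07,-.235),(0,-.235),(0.03,-.235)): print((proj(s,S2W(SH,knob(*a)))-[200,100])*7)
E
```

```text
4.27 tcp shifter frame mm [  3.   95.9 229.1] rot [-1.7998e+02 -1.5000e-01 -5.2600e+00] F [-0.3 -0.3  0.6] w 0.0005
[[417.37602488 366.04732002]]
[[392.32510474 378.62792841]]
[[381.38979043 384.58914625]]
```

View pics/s4.png

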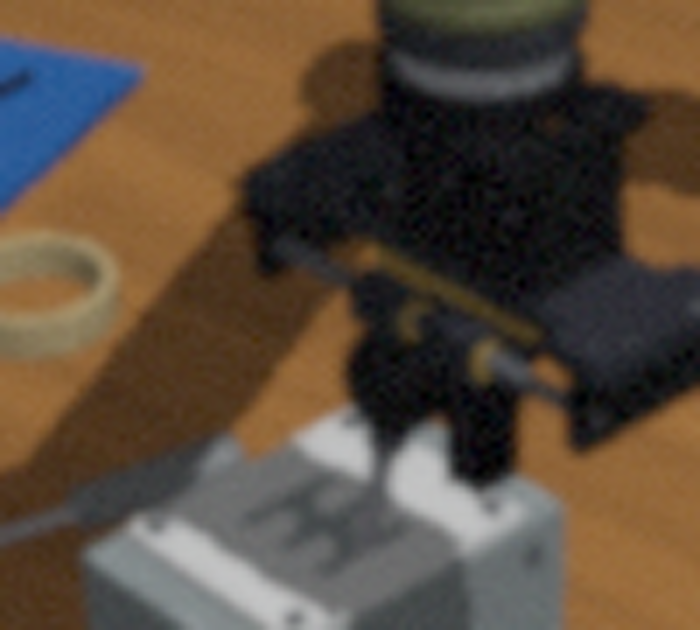

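move_arm(
  steps=[
    [0, -0.25, 0.4, 0, 0, 0, 0.0],
    [0, 0, 0.4, 0, 0, 0, 0],
    [0, 0, 0.4, 0, 0, 0, 0],
    [0, 0, 0.3, 0, 0, 0, 0],
    [0, 0, 0.3, 0, 0, 0, 0],
  ],
)

```text
time_s: 4.73
tool_pos: [0.5729, 0.0314, 0.2298]
tool_rot: [180.0, -0.0, -5.2]
force: [0.7, -0.6, -0.3]
grip_width: 0.0002
```

```bash
python3 -c "
from h import *
st()"
```

```text
4.73 tcp shifter frame mm [ -2.1  78.2 229.8] rot [ 1.7996e+02 -3.0000e-02 -5.2000e+00] F [ 0.7 -0.6 -0.3] w 0.0002
```

move_arm(
  steps=[
    [0, 0.15, 0.3, 0, 0, 0, -0.008],
    [0, 0, 0.3, 0, 0, 0, 0],
    [0, 0, 0.3, 0, 0, 0, 0],
  ],
)

```text
time_s: 4.98
tool_pos: [0.5738, 0.0259, 0.2306]
tool_rot: [-179.8, -0.0, -4.6]
force: [-2.7, 4.9, 5.7]
grip_width: 0.0005
```

```bash
python3 -c "
from h import *
st()"
```

```text
4.98 tcp shifter frame mm [ -0.6  72.7 230.6] rot [-1.798e+02 -2.000e-02 -4.570e+00] F [-2.7  4.9  5.7] w 0.0005
```

move_arm(
  steps=[
    [0, 0.0, 0.4, 0, 0, 0, 0.01],
    [0, 0, 0.4, 0, 0, 0, 0.01],
    [0, 0, 0.4, 0, 0, 0, 0],
    [0, 0, 0.4, 0, 0, 0, 0],
    [0, 0, 0.2, 0, 0, 0, 0],
  ],
)

```text
time_s: 5.4
tool_pos: [0.5733, 0.0068, 0.231]
tool_rot: [-179.9, -0.2, -5.8]
force: [0.6, 4.7, 4.7]
grip_width: 0.0005
```

```bash
python3 - <<'E'
from h import *
st()
s=cam("scene"); crop(s,200,100,300,190,7,"s5.png")
for a in ((0,-.235),(0,-.15),(0.0,-.1),(0,0)): print(a,(proj(s,S2W(SH,knob(*a)))-[200,100])*7)
E
```

```text
5.4 tcp shifter frame mm [  0.8  53.7 231. ] rot [-179.87   -0.18   -5.77] F [0.6 4.7 4.7] w 0.0005
(0, -0.235) [[392.32510474 378.62792841]]
(0, -0.15) [[363.52272483 355.06349684]]
(0.0, -0.1) [[346.61653649 342.64616156]]
(0, 0) [[313.14511272 321.14939366]]
```

View pics/s5.png

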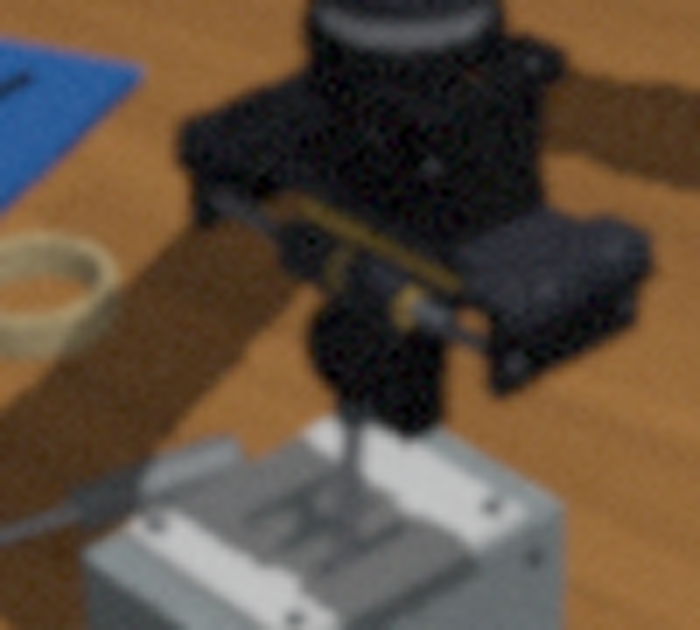

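move_arm(
  steps=[
    [0, 0.0, 0.45, 0, 0, 0, 0.0],
    [0, 0, 0.45, 0, 0, 0, 0.0],
    [0, 0, 0.45, 0, 0, 0, 0],
    [0, 0, 0.45, 0, 0, 0, 0],
    [0, 0, 0.2, 0, 0, 0, 0],
  ],
)

```text
time_s: 5.87
tool_pos: [0.57, -0.0159, 0.2294]
tool_rot: [180.0, 0.0, -5.9]
force: [0.5, 3.3, 3.7]
grip_width: 0.0006
```

```bash
python3 - <<'E'
from h import *
st()
s=cam("scene"); crop(s,200,100,300,190,7,"s6.png")
E
```

```text
5.87 tcp shifter frame mm [-1.000e-01  3.080e+01  2.294e+02] rot [ 1.7996e+02  1.0000e-02 -5.9200e+00] F [0.5 3.3 3.7] w 0.0006
```

View pics/s6.png

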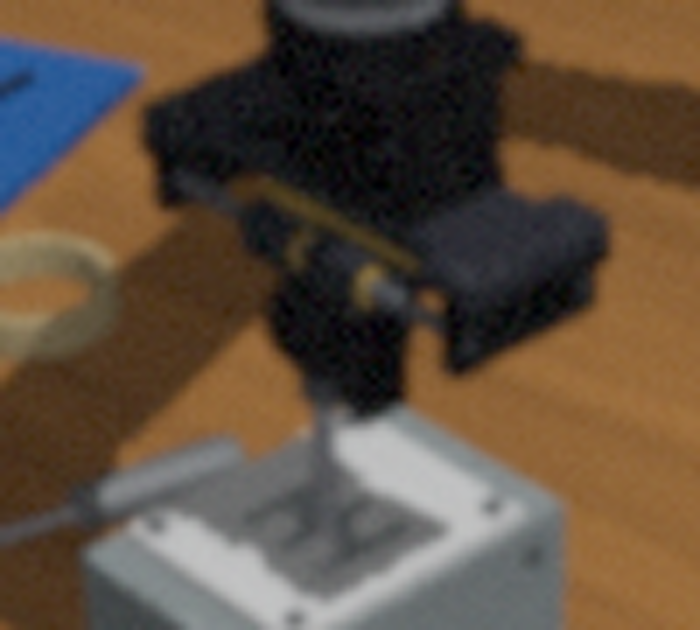

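move_arm(
  steps=[
    [0, 0.0, -0.8, 0, 0, 0, 0.0],
    [0, 0, -1.5, 0, 0, 0, 0.0],
    [0, -2.5, 0, 0, 0, 0, 0],
    [0, -2.5, 0, 0, 0, 0, 0],
    [0, -1.5, 0, 0, 0, 0, 0],
  ],
)

```text
time_s: 6.33
tool_pos: [0.5049, 0.0148, 0.2279]
tool_rot: [179.9, 0.3, -5.8]
force: [0.7, -0.2, -0.2]
grip_width: 0.0002
```

move_arm(
  steps=[
    [0, 0.0, 1.8, 0, 0, 0, 0.0],
    [0, 0, 1.8, 0, 0, 0, 0.0],
    [0, 0, 1.8, 0, 0, 0, 0],
    [0, 0, 0, 0, 0, 0, 0],
  ],
)

```text
time_s: 6.67
tool_pos: [0.5008, -0.044, 0.2284]
tool_rot: [179.8, 0.2, -6.2]
force: [-0.5, -0.9, -0.7]
grip_width: 0.0003
```

```bash
python3 - <<'E'
from h import *
st()
s=cam("scene"); crop(s,200,100,300,190,7,"s7.png")
c=cam("top"); crop(c,230,155,360,275,6,"t7.png")
for a in ((0,-.05),(0,0),(.05,0)): print(a,(proj(s,S2W(SH,knob(*a)))-[200,100])*7,(proj(c,S2W(SH,knob(*a)))-[230,155])*6)
E
```

```text
6.67 tcp shifter frame mm [-66.2  -4.1 228.4] rot [ 1.7978e+02  1.6000e-01 -6.2100e+00] F [-0.5 -0.9 -0.7] w 0.0003
(0, -0.05) [[329.80606433 331.33394681]] [[428.9325878  336.99619016]]
(0, 0) [[313.14511272 321.14939366]] [[458.78138974 339.71015753]]
(0.05, 0) [[294.48151406 331.20487623]] [[460.98652783 310.0091675 ]]
```

View pics/s7.png

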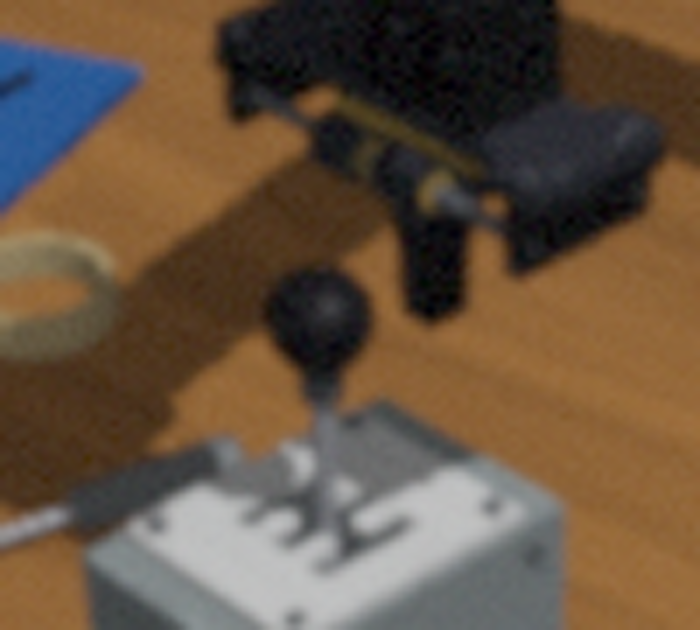

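View pics/t7.png

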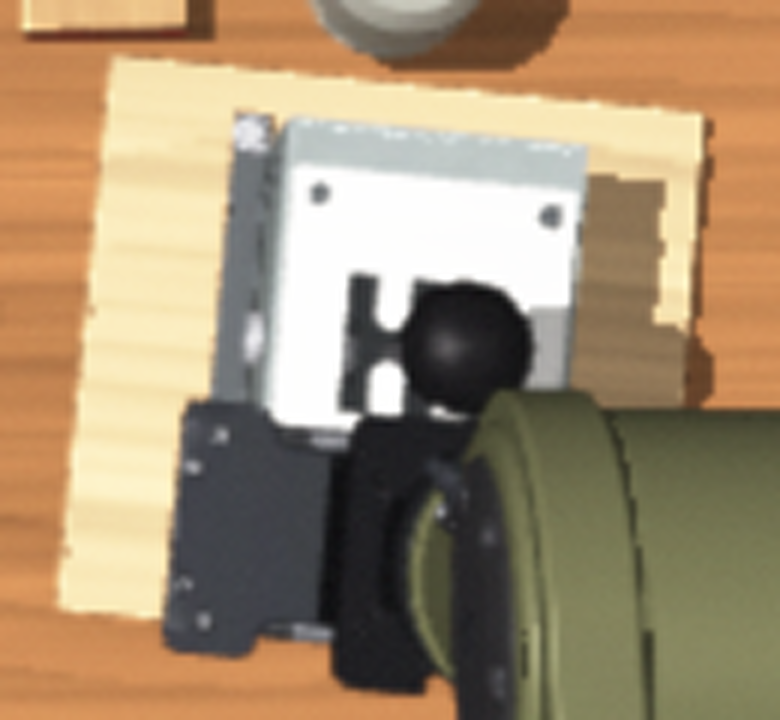

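move_arm(
  steps=[
    [0, 1.2, -0.2, 0, 0, 0, -0.007],
    [0, 1.2, 0, 0, 0, 0, 0.0],
    [0, 0.8, 0, 0, 0, 0, 0],
    [0, 0.5, 0, 0, 0, 0, 0],
    [0, 0.4, 0, 0, 0, 0, 0],
  ],
)

```text
time_s: 7.18
tool_pos: [0.5426, -0.0399, 0.2291]
tool_rot: [-180.0, 0.2, -5.4]
force: [-5.2, 1.3, 3.2]
grip_width: 0.0005
```

```bash
python3 -c "
from h import *
st()"
```

```text
7.18 tcp shifter frame mm [-25.    4.2 229.1] rot [-179.99    0.19   -5.39] F [-5.2  1.3  3.2] w 0.0005
```

move_arm(
  steps=[
    [0, 0.5, 0.05, 0, 0, 0, 0.003],
    [0, 0.5, 0.1, 0, 0, 0, 0.003],
    [0, 0.5, 0.1, 0, 0, 0, 0],
    [0, 0.5, 0.05, 0, 0, 0, 0],
    [0, 0.4, 0, 0, 0, 0, 0],
  ],
)

```text
time_s: 7.6
tool_pos: [0.5661, -0.0445, 0.229]
tool_rot: [-179.9, 0.2, -5.7]
force: [-4.7, 3.0, 0.9]
grip_width: 0.0006
```

```bash
python3 - <<'E'
from h import *
st()
s=cam("scene"); crop(s,200,100,300,190,7,"s8.png")
for a in ((.12,0),(.22,0)): print(a,(proj(s,S2W(SH,knob(*a)))-[200,100])*7)
E
```

```text
7.6 tcp shifter frame mm [ -1.1   2.  229. ] rot [-1.7991e+02  1.6000e-01 -5.7100e+00] F [-4.7  3.   0.9] w 0.0006
(0.12, 0) [[268.27717867 347.15019868]]
(0.22, 0) [[230.99872067 373.5779113 ]]
```

View pics/s8.png

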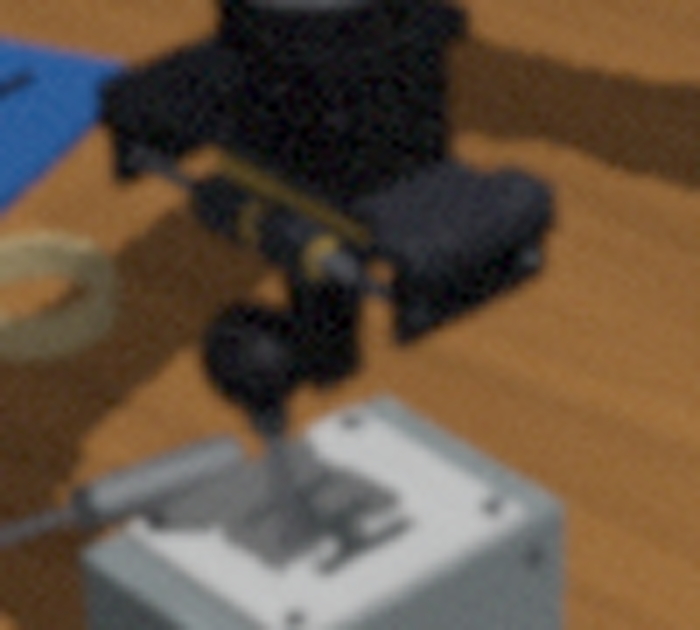

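Knob at about (257,352): fore ≈ 0.155, in the middle lane, going forward. Pushing on to the end stop.

move_arm(
  steps=[
    [0, 0.3, 0, 0, 0, 0, 0],
    [0, 0.3, 0, 0, 0, 0, 0],
    [0, 0.3, 0, 0, 0, 0, 0],
    [0, 0.2, 0, 0, 0, 0, 0],
  ],
)

```text
time_s: 7.98
tool_pos: [0.5767, -0.0462, 0.2284]
tool_rot: [-179.9, 0.2, -5.7]
force: [-4.6, 3.0, -1.4]
grip_width: 0.0002
```

```bash
python3 -c "
from h import *
st()"
```

```text
7.98 tcp shifter frame mm [  9.6   1.3 228.4] rot [-179.95    0.19   -5.73] F [-4.6  3.  -1.4] w 0.0002
```

move_arm(
  steps=[
    [0, 0.15, 0, 0, 0, 0, 0],
    [0, 0.15, 0, 0, 0, 0, 0],
    [0, 0, 0, 0, 0, 0, 0],
  ],
)

```text
time_s: 8.23
tool_pos: [0.5785, -0.0465, 0.2282]
tool_rot: [-180.0, 0.4, -5.7]
force: [-8.2, 3.1, -1.3]
grip_width: 0.0005
```

```bash
python3 -c "
from h import *
st()"
```

```text
8.23 tcp shifter frame mm [ 11.4   1.2 228.2] rot [-179.96    0.38   -5.74] F [-8.2  3.1 -1.3] w 0.0005
```

move_arm(
  steps=[
    [0, 0.15, 0, 0, 0, 0, 0],
    [0, 0.15, 0, 0, 0, 0, 0],
    [0, 0, 0, 0, 0, 0, 0],
  ],
)

```text
time_s: 8.48
tool_pos: [0.5794, -0.0466, 0.228]
tool_rot: [-180.0, 0.7, -5.7]
force: [-14.6, 4.1, 3.4]
grip_width: 0.0002
```

```bash
python3 -c "
from h import *
st()"
```

```text
8.48 tcp shifter frame mm [ 12.3   1.2 228. ] rot [-179.99    0.65   -5.74] F [-14.6   4.1   3.4] w 0.0002
```

Clear end stop (the force triples within 3 mm). Now I back straight off.

move_arm(
  steps=[
    [0, -0.8, 0, 0, 0, 0, 0],
    [0, -2, 0, 0, 0, 0, 0],
    [0, -3, 0, 0, 0, 0, 0],
    [0, -3, 0, 0, 0, 0, 0],
    [0, 0, 0, 0, 0, 0, 0],
  ],
)

```text
time_s: 8.9
tool_pos: [0.4926, -0.0394, 0.2295]
tool_rot: [179.8, 0.0, -5.8]
force: [0.4, 0.4, -0.3]
grip_width: 0.0004
```

move_arm(
  steps=[
    [0, 0, 0, -2, 0, 0, 0],
    [0, 0, 0, -1, 0, 0, 0],
    [0, 0, 0, 0, 0, 0, 0],
    [0, 0, 0, 0, 0, 0, 0],
  ],
)

```text
time_s: 9.23
tool_pos: [0.4975, -0.0394, 0.2603]
tool_rot: [180.0, -0.2, -5.8]
force: [-0.3, -0.1, 0.0]
grip_width: 0.0006
```

```bash
python3 - <<'E'
from h import *
st()
s=cam("scene"); crop(s,200,100,300,190,7,"s9.png"); crop(s,100,60,340,290,2.5,"s9w.png")
c=cam("top"); crop(c,180,100,400,290,3.5,"t9.png")
for a in ((.19,0),(.22,0)): print(a,(proj(s,S2W(SH,knob(*a)))-[200,100])*7,(proj(c,S2W(SH,knob(*a)))-[180,100])*3.5)
E
```

```text
9.23 tcp shifter frame mm [-6.990e+01  1.000e-01  2.603e+02] rot [179.98  -0.18  -5.81] F [-0.3 -0.1  0. ] w 0.0006
(0.19, 0) [[242.13825932 365.21108398]] [[446.73996942 325.87829573]]
(0.22, 0) [[230.99872067 373.5779113 ]] [[447.19380996 316.018652  ]]
```

View pics/s9.png

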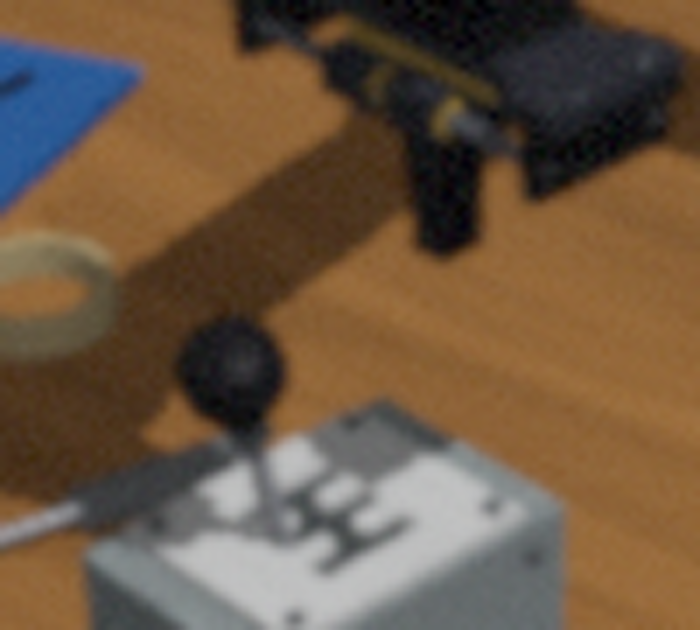

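View pics/t9.png

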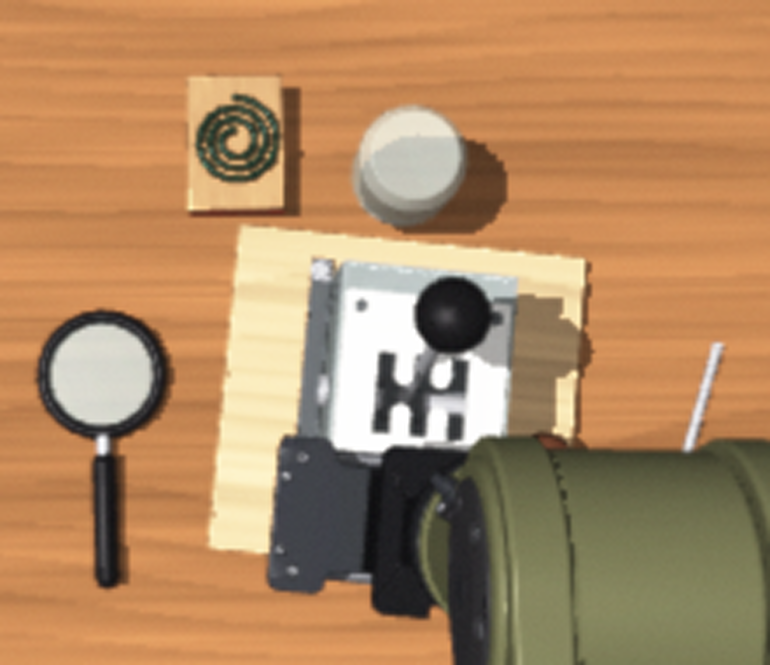

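The knob is at (453,315) in the top crop and (232,371) in the scene crop. Both match the 0.22 rad prediction. The fingers are clear of it and the loose things look undisturbed.

```bash
python3 -c "
from h import *
print(job.sign_off())"
```

```text
the job is handed in; nothing more can be done
None
```

The stick is in third gear and released, and the job was handed in at about 9.3 s of the 50 s allowed. No verdict is reported back.

**What I did:** With closed fingers I pushed the knob forward from second into neutral, then right to the middle lane. From behind I then pushed it forward until it met the end stop, and backed straight off. The knob was only ever pushed from one side, never gripped.

**Last checks:**
- **Stick position:** Both cameras put it at a forward lean of about 0.22 rad and a sideways lean of about 0.01–0.02 rad to the right. The limits are above 0.19 and within 0.05.
- **End stop:** The push force rose from about 5 N to 15 N within the last 3 mm, which is the stop.
- **Contact:** The force on the tool is about 0 N, and the fingers are well behind and above the knob.
- **Other things on the desk:** The jar, carton and magnifier look unmoved. The screwdriver and spare knob were partly hidden under the arm in the last top view, so I could not fully confirm them. The arm did not touch them at any point I could see.

**What disagreed:** In the sideways push, contact came several millimetres later than the finger thickness I had worked out from the data. I set the stopping point from the pictures instead.

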